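# Set a stirrer shaft under the keeper of a V-rest with running clearance

### The job

Prepare the stirrer shaft for a run-out check: lay it centred in the two notches of the V-rest so that it sits level, let go, swing the keeper arm across it up to its stop, and turn the keeper's thumbscrew clockwise until it seats and presses the shaft home. Then back the screw off a quarter turn so that the shaft can spin freely under the pad, and finish while still holding the thumbscrew there so that it cannot creep. Leave the other things on the bench where they are.

Things in the scene. Friction and masses are not known exactly. Their poses are not given: they have to be found in the camera images.
- shaft: Stirrer shaft: straight bright steel tube, 14 mm diameter, lying on the bench; about 0.16 kg, balance point within 15 mm of the origin. Origin on its axis at mid-length; y runs along it. 14 mm part: y = -120 to +105 mm; flat white blade 44 mm wide (x), 5 mm thick (z) at y = +110 to +140; 9 mm spigot to y = -135. May lie in the rest either way round.
- v_rest: Fixed bench rest. Grey plate 60 (x) by 210 mm (y), top 12 mm above the bench; two steel saddles at y = -80 and +80 mm, 36 mm wide in x, 16 thick in y, each a 90 degree V notch open upward, lips 46 mm above the bench. Origin on the bench under the middle of the notch line; y along that line, z up. An ear of the plate carries the keeper's round post at x = +70, y = -45 mm.
- seat (a point): Where the middle of the shaft's axis lies when the shaft is seated: 42 mm above the bench, over the origin of the V-rest, with its axes.
- keeper (a joint): Swing of the keeper arm about its upright post, rad. 0 = across the shaft, at its stop; positive = swung away, counterclockwise seen from above; 1.2 to 1.6 at the start. Swings level, stiffly (0.3 N m), and stays where it is left.
- keeper_mid (a point): Middle of the keeper arm, a level aluminium bar 18 mm wide, 60 to 72 mm above the bench, with round ends of 12.5 mm radius; 34 mm from the pivot axis, 36 mm from the screw axis. Its x axis points along the bar from the screw to the pivot, z up.
- keeper_pivot (a point): Pivot of the keeper arm, on the post's axis, 66 mm above the bench, 70 mm from the screw axis at the bar's other end. A flat bolt head stands 3 mm above the bar here.
- thumbscrew (a joint): Turn of the thumbscrew in the keeper arm, rad. Positive = clockwise seen from above = tightening. 0 = seated: collar hard on the bar, turns no further; -1.57 = a quarter turn back from there; -2.9 to -2.2 at the start; lower end of travel -3.4. Goes down 10 mm a turn. Friction 0.05 N m; stays where it is left.
- screw_grip (a point): Where to grip the thumbscrew: on its axis inside the flat spade-shaped steel head, 11 mm below the head's top, 17 mm above its underside. Seated, this point is 95 mm above the bench, 23 mm above the bar's top; 1.6 mm higher per rad backed off. The head is 36 mm long (this point's x), 9 mm thick (y), 28 mm tall and turns with the screw.
- screw_head: The thumbscrew's spade head; origin on the screw axis at the head's underside, x along its 36 mm length, y across its 9 mm thickness.
- keeper_pad: Sprung white plastic pad, 12 mm diameter, under the bar on the screw's axis; origin at the centre of its underside. It presses the top of the seated shaft (2 to 6 N) over the last 0.7 rad before the screw seats, and is clear of it when the screw is backed off further.
- bench_timer: Black bench timer 50x76x24 mm lying flat; bystander, leave alone.
- vial_black: Small glass vial with black cap, 23 mm diameter, 52 mm tall; bystander, leave alone.
- vial_white: Small glass vial with white cap, 23 mm diameter, 52 mm tall; bystander, leave alone.
- marker: Black and white marker pen 135 mm long, lying; bystander, leave alone.
- tweezers: Steel tweezers 127 mm long, lying; bystander, leave alone.
- redcap_bottle: White bottle with red cap, 48 mm diameter, 111 mm tall; bystander, leave alone.

How it is judged:
On the way, in this order (a step that is already met when the one before it is completed fails the run):
1. the shaft lies centred and level in both notches, let go (x of shaft in the frame of seat between -0.003 and 0.003 m and z of shaft in the frame of seat between -0.003 and 0.002 m and y of shaft in the frame of seat between -0.016 and 0.016 m and angle between the y axis of shaft and the y axis of v_rest, either way round below 0.03 rad and contact force between the fingers and shaft below 0.1 N and contact force between shaft and v_rest above 0.3 N), for 0.2 s.
2. the keeper arm is across the shaft, at its stop (x of shaft in the frame of seat between -0.003 and 0.003 m and z of shaft in the frame of seat between -0.003 and 0.002 m and y of shaft in the frame of seat between -0.016 and 0.016 m and angle between the y axis of shaft and the y axis of v_rest, either way round below 0.03 rad and value of joint keeper below 0.1 rad), for 0.2 s.
3. the thumbscrew is seated and its pad presses the shaft (x of shaft in the frame of seat between -0.003 and 0.003 m and z of shaft in the frame of seat between -0.003 and 0.002 m and y of shaft in the frame of seat between -0.016 and 0.016 m and angle between the y axis of shaft and the y axis of v_rest, either way round below 0.03 rad and value of joint keeper below 0.12 rad and value of joint thumbscrew above -0.12 rad and contact force between keeper_pad and shaft above 2 N), for 0.2 s.
At the end, for the whole second after the job is handed in: Fingers hold the screw head (over 1.5 N); screw still, 1.57 +- 0.4 rad back from its seat; keeper within 0.12 rad of its stop; pad clear of the shaft; shaft at rest, untouched, in both notches: 3 mm sideways and in height (2 mm up), 16 mm of centred along the rest, 0.03 rad of the notch line (value of joint thumbscrew between -1.97 and -1.17 rad and velocity of joint thumbscrew between -0.1 and 0.1 rad/s and value of joint keeper below 0.12 rad and contact force between the fingers and screw_head above 1.5 N and contact force between keeper_pad and shaft below 0.2 N and contact force between v_rest and shaft above 0.3 N and contact force between each of the arm, the fingers and shaft below 0.1 N and x of shaft in the frame of seat between -0.003 and 0.003 m and z of shaft in the frame of seat between -0.003 and 0.002 m and y of shaft in the frame of seat between -0.016 and 0.016 m and angle between the y axis of shaft and the y axis of v_rest, either way round below 0.03 rad and linear speed of shaft below 0.02 m/s); the arm keeps its last pose, push and grip.
It fails at once if a bystander is moved more than 25 mm (distance of any of bench_timer, vial_black, vial_white, marker, tweezers, redcap_bottle from where it was at the start of the episode above 0.025 m).
It also fails if it takes over 67 s, if anything falls off the work surface, if the arm or the gripper's body presses on something with over 40 N, if the wrist force passes 120 N, or if a joint passes its speed limit or range.

### The arm

A 6-joint arm with a two-finger parallel gripper is mounted at the origin on a cart in front of the work surface, level with it; the furniture and walls round the work are solid. World frame = base frame: x ahead of the robot, y to its left, z up, the work surface at z = 0. Lengths are in m, angles in rad, forces in N, time in s.
With the tool pointing down it reaches from about 0.35 to 0.85 m from the base axis. Payload 8.1 kg.
Tool frame: the origin (TCP) lies where the fingers leave the gripper's body, on its centre line; the fingertips stand 84 mm ahead of it and the grasp point (between the pads) lies 65 mm ahead of it; z points along the fingers, y is the line along which they close (so a half turn about z gives the same grasp; the last joint's range is limited). The gripper opens to 93 mm and grips with 3 to 60 N. Pads are 15 mm wide; open, the fingers measure 128 mm over their backs; the gripper's body (75 mm by 188 mm) begins 65 mm behind the grasp point.
Start: joints at [1.155, 0.13, 1.488, -0, 1.523, -0.085], TCP at [0.195, 0.567, 0.303] pointing down, gripper open.
Joint ranges: [-2.96, 2.96], [-0.89, 2.26], [0.02, 2.5], [-1.34, 4.48], [0, 2.73], [-2.66, 2.66]. Speed limits (rad/s): [2.39, 2.39, 2.79, 3.14, 3.14, 3.14].

### API

Orientations are given as a rotation vector (axis times angle).
In Python, from plant import robot gives the robot as it stands.
- The arm moves only by the shell command python3 -m jog 'ROWS' [FORCE]. ROWS is text: rows parted by semicolons, each of 5 numbers parted by spaces: the opening, from 0 (shut) to 1 (fully open), then the shift along the tool's x, y, z in m, then the turn about the tool's z in degrees. A call has 1 to 10 rows; each row shifts and turns the commanded pose from where the row before left it, along the tool's axes as they then stand; what a row does not reach is not made up. A row lasts 1/12 s, in which the tool goes at most 41.7 mm and 7.16 degrees, less where a joint would pass 70% of its speed; a pose out of reach is approached as far as the arm can. A call with a gripper value outside its range is refused whole. The fingers move at their own pace and stop on an object; FORCE is the grip in N (left out, the last holds). Time passes only in rows, so rows that do not move let the fingers close. It gives the time, the measured TCP pose, the force, the opening and the grip force at its end, in the units of the state.
- robot.read_state(): the state, without advancing time (a new reading comes with each control period).
- robot.read_camera(name): name is "scene" or "side" or "wrist"; returns a dict with "color" (400x640x3 uint8, red, green, blue), "intrinsics" (3x3 intrinsics, pixels), "pose" (4x4, takes a point from camera to world coordinates); the wrist camera has in their place "tool_from_camera" (4x4, takes a point from camera to tool coordinates, whose origin is the TCP and whose axes are the flange's). Camera axes: x right, y down, z forward; pixel columns grow to the right and rows downward; lengths in m; the calibration is good to about 2 mm. A picture is of the moment at which its call begins: read the wrist's pose just before it. There is no depth.
- robot.close_job(): hands the job in; it is judged then, once.
The state is a dict: "t": time; "q": joint angles; "dq": joint speeds; "joint_torque": joint torques, N m; "tool_pos": TCP position; "orientation": TCP orientation; "force": force on the tool from outside, world axes, zero at the start; "wrist_torque": the same for the moment, N m; "opening": finger opening in m; "gripper_force": force on a finger pad.
Only numpy, scipy, OpenCV 4.12 (cv2) and the standard library are available. Lean on these libraries where they do the work, as an engineer would, in place of code of your own. Each camera call takes 0.05 s, during which the arm holds its last target. There are 200 camera calls.

## Working session

There is one attempt and no reset: what is moved stays moved. The work goes in short steps, Python scripts to look and compute and a shell command to move; the robot and the scene stay as the last step left them, time stands still between calls to the robot, and variables do not carry over. Pictures are saved under pics/ and viewed, at most 10 in all, crops included, and the job is handed in when it is done.

```bash
mkdir -p pics; ls; python3 - <<'E'
from plant import robot
import cv2,numpy as np
s=robot.read_state();print(s)
for n in("scene","side","wrist"):
    c=robot.read_camera(n);cv2.imwrite(f"pics/{n}0.png",c["color"][:,:,::-1]);np.savez(f"{n}0.npz",**c)
    print(n,c["intrinsics"].round(1).tolist(),(c.get("pose") if "pose" in c else c["tool_from_camera"]).round(3).tolist())
E
```

```text
pics
{'t': 0.0, 'q': array([ 1.15461908e+00,  1.31166815e-01,  1.48925768e+00,  3.90001204e-06,
        1.52304287e+00, -8.53854182e-02]), 'dq': array([ 0.00049063,  0.00042465, -0.00024295, -0.00081798,  0.00131884,
        0.00107324]), 'joint_torque': array([ 1.65675661e-03, -5.59854198e+01, -4.91750336e+01,  7.69145228e-02,
        3.54853109e-02, -1.05645943e-04]), 'tool_pos': array([0.19467349, 0.56709433, 0.30169582]), 'orientation': array([-5.17163654e-01, -3.09825619e+00,  2.85072228e-03]), 'force': array([ 0.1641369 , -0.27204332, -0.22296339]), 'wrist_torque': array([-0.02434587, -0.02861516,  0.04138871]), 'gripper_force': 0.0, 'opening': 0.09284229855855325}
scene [[413.5, 0.0, 315.9], [0.0, 413.5, 192.2], [0.0, 0.0, 1.0]] [[0.594, -0.492, 0.636, -0.079], [-0.805, -0.36, 0.472, -0.46], [-0.003, -0.792, -0.61, 0.687], [0.0, 0.0, 0.0, 1.0]]
side [[438.9, 0.0, 321.0], [0.0, 438.9, 206.7], [0.0, 0.0, 1.0]] [[-0.942, -0.184, 0.28, 0.297], [-0.335, 0.467, -0.819, 0.875], [0.02, -0.865, -0.501, 0.615], [0.0, 0.0, 0.0, 1.0]]
wrist [[358.7, 0.0, 317.1], [0.0, 358.7, 201.8], [0.0, 0.0, 1.0]] [[0.001, -0.953, -0.302, 0.084], [1.0, 0.0, 0.002, -0.0], [-0.001, -0.302, 0.953, -0.082], [0.0, 0.0, 0.0, 1.0]]
```

View pics/scene0.png

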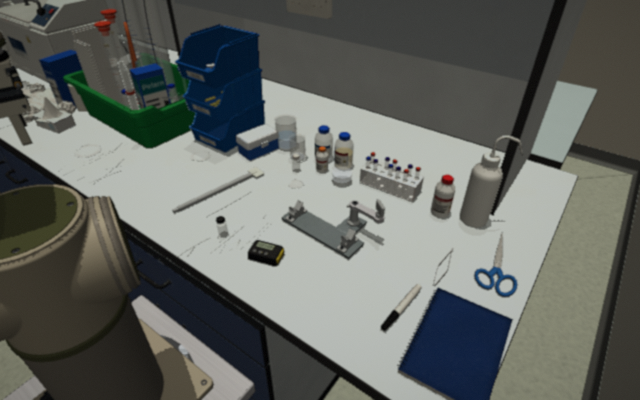

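View pics/side0.png

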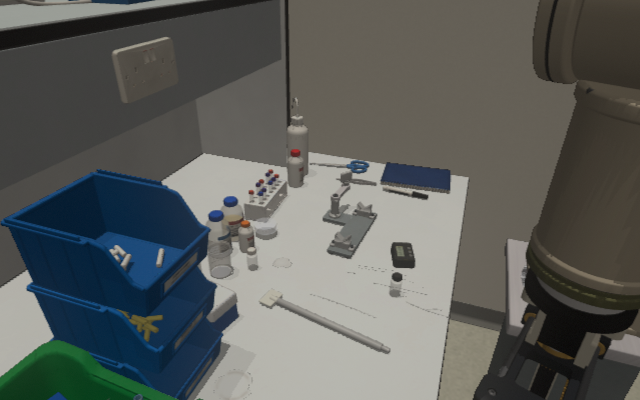

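The scene view shows the shaft from (176,208) at the spigot to (262,174) at the blade. The rest has saddles near (296,210) and (351,238), and the keeper arm runs from its post near (353,207) to the screw near (379,210). In the side view, the shaft runs from (386,347) to (268,298).

```bash
cat > h.py <<'E'
import numpy as np,cv2
from scipy.spatial.transform import Rotation as R
def campose(c,s=None):
    if "pose" in c: return np.array(c["pose"])
    T=np.eye(4);T[:3,:3]=R.from_rotvec(s["orientation"]).as_matrix();T[:3,3]=s["tool_pos"]
    return T@np.array(c["tool_from_camera"])
def ray(K,P,u,v):
    d=P[:3,:3]@np.linalg.inv(K)@np.array([u,v,1.]);return P[:3,3],d
def cast(K,P,u,v,z):
    o,d=ray(K,P,u,v);return o+d*(z-o[2])/d[2]
def proj(K,P,X):
    p=P[:3,:3].T@(np.array(X)-P[:3,3]);p=K@p;return p[:2]/p[2]
def snap(name,fn):
    from plant import robot
    s=robot.read_state();c=robot.read_camera(name);P=campose(c,s)
    cv2.imwrite(f"pics/{fn}.png",c["color"][:,:,::-1]);np.savez(f"{fn}.npz",K=c["intrinsics"],P=P,color=c["color"],tool=s["tool_pos"],ori=s["orientation"])
    return c["color"],c["intrinsics"],P,s
def load(fn):
    d=np.load(f"{fn}.npz");return d["color"],d["K"],d["P"]
def toolvec(s,dX): return R.from_rotvec(s["orientation"]).as_matrix().T@np.array(dX)
E
python3 - <<'E'
from h import *
for n,pts in(("scene",[(176,208,.007),(262,174,.007),(296,208,.046),(351,238,.046),(353,205,.066),(379,208,.1),(222,220,.05)]),("side",[(386,347,.007),(268,298,.007),(364,207,.046),(343,238,.046),(336,205,.066),(345,178,.1)])):
    c=np.load(n+"0.npz")
    for u,v,z in pts: print(n,u,v,cast(c["intrinsics"],c["pose"],u,v,z).round(3))
from plant import robot
s=robot.read_state();print(R.from_rotvec(s["orientation"]).as_matrix().round(3))
im=cv2.imread("pics/scene0.png")[180:270,270:400];a=cv2.resize(im,None,fx=5,fy=5,interpolation=2)
cv2.imwrite("pics/a.png",a)
E
```

```text
scene 176 208 [0.364 0.317 0.007]
scene 262 174 [0.608 0.241 0.007]
scene 296 208 [0.511 0.038 0.046]
scene 351 238 [ 0.502 -0.126  0.046]
scene 353 205 [ 0.581 -0.08   0.066]
scene 379 208 [ 0.57  -0.153  0.1  ]
scene 222 220 [0.372 0.146 0.05 ]
side 386 347 [0.361 0.31  0.007]
side 268 298 [0.613 0.269 0.007]
side 364 207 [ 0.51  -0.094  0.046]
side 343 238 [0.519 0.063 0.046]
side 336 205 [ 0.571 -0.044  0.066]
side 345 178 [ 0.576 -0.132  0.1  ]
[[-0.946  0.325 -0.001]
 [ 0.325  0.946 -0.001]
 [ 0.    -0.001 -1.   ]]
```

View pics/a.png

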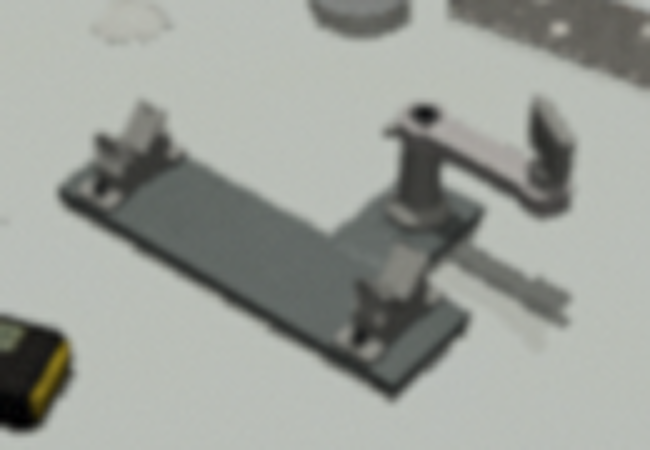

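The crop shows the rest's notch line at about world +y. The post is near (425,115) in the crop, and the arm points at about -y with the spade at its end (550,145). Next I move over the shaft.

```bash
python3 -m jog '1 -0.0367 -0.0174 0 0;1 -0.0367 -0.0174 0 0;1 -0.0367 -0.0174 0 0;1 -0.0367 -0.0174 0 0;1 -0.0367 -0.0174 0 0;1 -0.0367 -0.0174 0 0;1 -0.0367 -0.0174 0 0;1 -0.0367 -0.0174 0 0;1 -0.0367 -0.0174 0 0;1 -0.0367 -0.0174 0 0' 30
python3 -m jog '1 0 0 0 0;1 0 0 0 0'
python3 - <<'E'
from h import *
im,K,P,s=snap("wrist","w1");print(s["t"],s["tool_pos"],s["orientation"])
E
```

```text
t: 0.98
tool_pos: [0.4864, 0.282, 0.3026]
orientation: [-0.517, -3.099, 0.0]
force: [0.9, 0.4, 0.2]
opening: 0.0929
gripper_force: 0.0
t: 1.15
tool_pos: [0.4866, 0.2818, 0.3022]
orientation: [-0.524, -3.097, 0.001]
force: [-0.3, -0.2, 0.3]
opening: 0.0926
gripper_force: 0.0
1.15 [0.48663438 0.28182583 0.30221921] [-5.23625060e-01 -3.09690307e+00  8.58639106e-04]
```

View pics/w1.png

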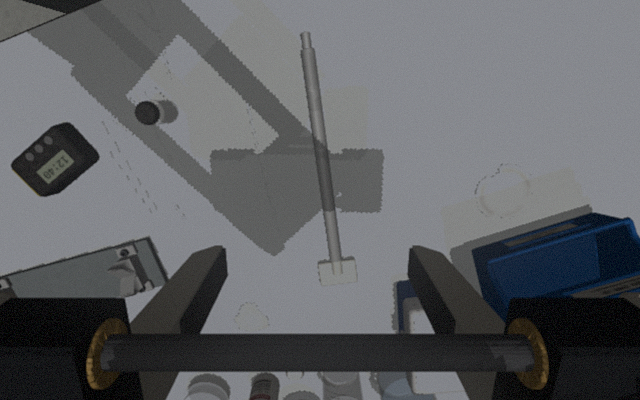

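The shaft runs from (306,33) at the spigot tip to (339,284) at the blade edge. The bins are to the right, from about px 450 on, and the near bin rim is at (475,250).

```bash
python3 - <<'E'
from h import *
im,K,P=load("w1");d=np.load("w1.npz")
g=im.astype(int)
a=cast(K,P,306,33,.007);b=cast(K,P,339,284,.007)
u=(b-a)/np.linalg.norm(b-a);o=a+u*.135;print("len",np.linalg.norm(b-a),a,b,"o",o,"mid2",b-u*.14,np.degrees(np.arctan2(u[1],u[0])))
M=R.from_rotvec(d["ori"]).as_matrix();print("tool shaft dir",M.T@u,"delta",M.T@(o-d["tool"]))
for p in((450,250),(475,255),(395,285)):print(p,cast(K,P,*p,0.),cast(K,P,*p,0.1))
for p in((110,242),(148,240),(168,288)):print(p,cast(K,P,*p,0.012))
for p in((125,287),(128,252)):print(p,cast(K,P,*p,0.046))
E
```

```text
len 0.2748848838873117 [0.35585917 0.31629203 0.007     ] [0.625247   0.26159384 0.007     ] o [0.48815949 0.28942895 0.007     ] mid2 [0.48804667 0.28945185 0.007     ] -11.477658837890088
tool shaft dir [-9.90945570e-01  1.34262298e-01 -7.15745140e-04] delta [0.00087251 0.00787716 0.29521468]
(450, 250) [0.62919005 0.39774094 0.        ] [0.57138715 0.37474919 0.1       ]
(475, 255) [0.6452062  0.42415026 0.        ] [0.58323362 0.39428303 0.1       ]
(395, 285) [0.65289728 0.32440481 0.        ] [0.58892238 0.32050557 0.1       ]
(110, 242) [0.48663787 0.03497185 0.012     ]
(148, 240) [0.49850279 0.07655774 0.012     ]
(168, 288) [0.56129957 0.07044158 0.012     ]
(125, 287) [0.53103497 0.0494402  0.046     ]
(128, 252) [0.4954627  0.07208518 0.046     ]
```

```bash
python3 -m jog '0.5 0 0.004 0 -3.85;0.5 0 0.004 0 -3.85;0.5 0 0 0.04 0;0.5 0 0 0.04 0;0.5 0 0 0.04 0;0.5 0 0 0.03 0;0.5 0 0 0.025 0;0.5 0 0 0.015 0;0.5 0 0 0 0'
python3 -m jog '0.5 0 0 0.015 0;0.5 0 0 0.01 0;0.5 0 0 0 0;0 0 0 0 0;0 0 0 0 0;0 0 0 0 0;0 0 0 0 0;0 0 0 0 0' 35
python3 -c "
from h import *;im,K,P,s=snap('wrist','w2')"
```

```text
t: 1.95
tool_pos: [0.4838, 0.2915, 0.1081]
orientation: [-0.304, -3.12, 0.006]
force: [-1.5, -0.3, -0.7]
opening: 0.0467
gripper_force: 0.0
t: 2.62
tool_pos: [0.4882, 0.2914, 0.0885]
orientation: [0.308, 3.126, 0.0]
force: [-0.4, -2.5, 1.5]
opening: 0.0177
gripper_force: 1.3
```

View pics/w2.png

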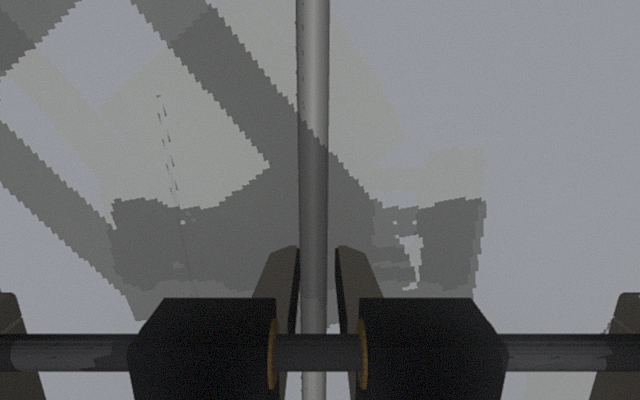

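The shaft is between the fingers and aligned with them, at columns 300–328. Next: close fully, lift, carry over next to the rest, turn, and look.

```bash
python3 -m jog '0 0 0 0 0;0 0 0 0 0;0 0 0 0 0;0 0 0 -0.02 0;0 0 0 -0.035 0;0 0 0 -0.04 0;0 0 0 -0.04 0;0 0 0 -0.04 0;0 0 0 -0.035 0'
python3 -m jog '0 0 -0.034 0 0;0 0 -0.038 0 0;0 0 -0.038 0 0;0 0 -0.038 0 0;0 0 -0.038 0 0;0 0 -0.038 0 0;0 0 -0.038 0 0;0 0 -0.038 0 0;0 0 -0.038 0 0;0 0 0 0 0'
python3 -m jog '0 0 0 0 7;0 0 0 0 7;0 0 0 0 7;0 0 0 0 7;0 0 0 0 7;0 0 0 0 7;0 0 0 0 7;0 0 0 0 7;0 0 0 0 7;0 0 0 0 7'
python3 -m jog '0 0 0 0 7;0 0 0 0 3;0 0 0 0 0;0 0 0 0 0'
python3 -c "
from h import *;im,K,P,s=snap('wrist','w3');print(s['tool_pos'],s['q'])"
```

```text
t: 3.42
tool_pos: [0.4876, 0.2914, 0.3001]
orientation: [0.308, 3.126, 0.001]
force: [0.1, 0.4, -1.8]
opening: 0.013
gripper_force: 35.0
t: 4.25
tool_pos: [0.4205, -0.0455, 0.2973]
orientation: [-0.317, -3.125, 0.004]
force: [-0.4, 0.1, -2.2]
opening: 0.0134
gripper_force: 35.0
t: 5.08
tool_pos: [0.4217, -0.0398, 0.2972]
orientation: [-2.052, -2.378, 0.0]
force: [0.6, 0.3, -2.0]
opening: 0.0129
gripper_force: 35.0
t: 5.42
tool_pos: [0.4217, -0.0399, 0.2973]
orientation: [-2.243, -2.199, 0.0]
force: [0.3, 0.9, -2.4]
opening: 0.0127
gripper_force: 35.0
[ 0.42170629 -0.03988577  0.29730591] [-2.15601936e-01 -3.64017767e-01  1.95426445e+00  1.89569258e-04
  1.55206236e+00 -1.96001749e-01]
```

View pics/w3.png

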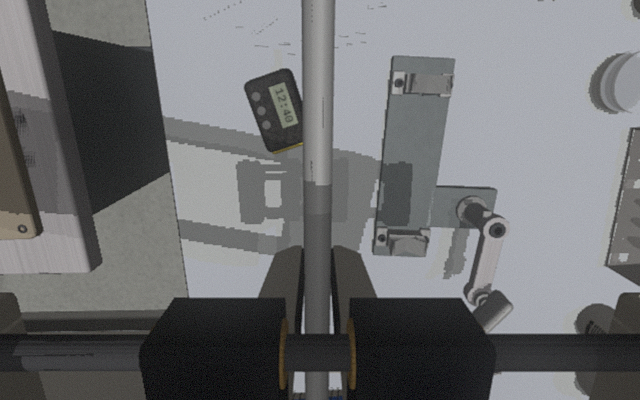

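The rest is fully visible: its plate has corners at about (391,57), (455,58), (373,254) and (427,256). The pivot bolt is at (497,230), the bar end at (481,295), and the spade head near (493,312). I enlarge the saddles and keeper in one montage.

```bash
python3 -c "
from h import *
im=cv2.imread('pics/w3.png')
z=lambda x,f:cv2.resize(x,None,fx=f,fy=f,interpolation=cv2.INTER_CUBIC)
A=z(im[48:108,380:460],5);B=z(im[210:270,365:445],5)
C=np.zeros((300,800,3),np.uint8);k=z(cv2.rotate(im[190:330,430:525],0),3.1);C[:k.shape[0],:k.shape[1]]=k
o=np.vstack([np.hstack([A,B]),C])
cv2.imwrite('pics/m3.png',o);print(k.shape)"
```

```text
(294, 434, 3)
```

View pics/m3.png

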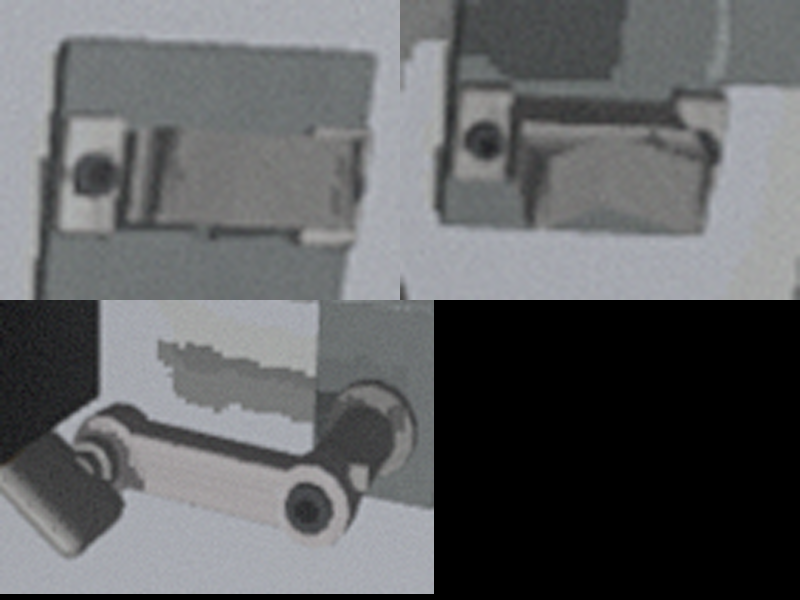

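```bash
python3 - <<'E'
from h import *
from scipy.optimize import least_squares
im,K,P=load("w3");d=np.load("w3.npz")
L=np.array([[-30,105,12],[30,105,12],[-30,-105,12],[70,-45,75]])/1e3
uv=np.array([[393,56.6],[455,58.6],[373.2,254.6],[497.1,229.6]])
W=lambda p,l:np.array([p[0]+l[0]*np.cos(p[2])-l[1]*np.sin(p[2]),p[1]+l[0]*np.sin(p[2])+l[1]*np.cos(p[2]),l[2]])
r=least_squares(lambda p:np.concatenate([proj(K,P,W(p,l))-q for l,q in zip(L,uv)]),[.51,-.04,0]);p=r.x
print(p,np.degrees(p[2]),r.fun.round(1))
b1=cast(K,P,399.4,82.8,.018);b2=cast(K,P,382,237.6,.018);print("bolt ang",np.degrees(np.arctan2(*(b1-b2)[[0,1]]))*-1,np.linalg.norm(b1-b2))
piv=W(p,L[3]);sc=cast(K,P,478.4,295,.072);print("piv",piv,"screw",sc,np.linalg.norm((sc-piv)[:2]),"keeper",np.degrees(np.arctan2(*(sc-piv)[[1,0]])-p[2])+180)
M=R.from_rotvec(d["ori"]).as_matrix();print("toolx yaw",np.degrees(np.arctan2(M[1,0],M[0,0])))
# shaft in hand: axis px edges at row 60, 200
g=im[:,:,:].astype(int).sum(2)
for v in(20,60,100,150,200):
    row=g[v,280:360];e=np.abs(np.diff(row));print(v,row[10:64:3])
print("delta tool",M.T@(np.array([p[0],p[1],0])-d["tool"]))
np.save("rest.npy",p)
E
```

```text
[ 0.51945256 -0.03301774 -0.06134104] -3.5145828924240505 [-0.6 -1.4  0.1 -0.5 -0.5  1.1  0.9  1.3]
bolt ang -3.9117226984266495 0.16034882393192465
piv [ 0.58656229 -0.08222429  0.075     ] screw [ 0.57790659 -0.15073501  0.072     ] 0.06905533899826079 keeper 86.31394201896897
toolx yaw 88.87677845499537
20 [530 507 513 524 252 338 365 353 429 460 476 452 407 372 320 481 505 522]
60 [516 510 508 520 280 335 377 389 442 459 474 448 410 355 293 521 522 507]
100 [342 187 162 125 292 307 374 386 428 460 470 394 404 360 286 517 504 514]
150 [361 359 356 352 304 316 362 397 433 458 478 447 393 324 290 342 360 427]
200 [317 315 316 330 351 230 272 270 291 309 312 280 269 248 270 316 324 325]
delta tool [0.00868605 0.09779077 0.29724371]
```

```bash
python3 -m jog '0 0 0 0 2.6;0 0.0045 0.032 0 0;0 0.0045 0.033 0 0;0 0.0041 0.0323 0 0;0 0 0 0.035 0;0 0 0 0.04 0;0 0 0 0.035 0;0 0 0 0.02 0;0 0 0 0 0'
python3 - <<'E'
from h import *
from plant import robot
p=np.load("rest.npy")
s=robot.read_state();M=R.from_rotvec(s["orientation"]).as_matrix();T=s["tool_pos"]
print(T,s["force"],"yaw",np.degrees(np.arctan2(M[1,0],M[0,0]))-90,np.degrees(p[2]),"d",M.T@(np.array([p[0],p[1],.1235])-T))
a,K,P,_=snap("scene","s4");b,K2,P2,_=snap("side","d4")
z=lambda x,f:cv2.resize(x,None,fx=f,fy=f,interpolation=2)[:,:,::-1]
cv2.imwrite("pics/m4.png",np.hstack([z(a[160:280,250:410],2.5),z(b[150:270,290:450],2.5)]))
E
```

```text
t: 6.22
tool_pos: [0.5161, -0.0329, 0.1615]
orientation: [-2.287, -2.142, 0.01]
force: [-1.6, 0.1, -2.9]
opening: 0.0133
gripper_force: 35.0
[ 0.51610118 -0.03288639  0.16150199] [-1.59980646  0.10871994 -2.94536552] yaw -3.747832151918658 -3.5145828924240505 d [4.66615111e-05 3.74735497e-03 3.79651900e-02]
```

View pics/m4.png

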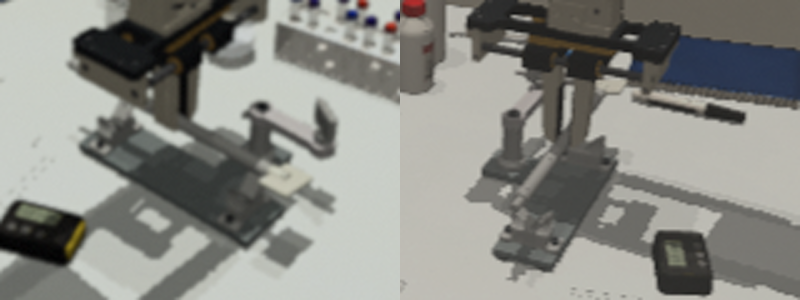

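Both views show the shaft level above the rest and lined up with the saddles, with the blade at the -y end and clear of the keeper. I lower it in small steps.

```bash
python3 -m jog '0 0 0 0 0;0 0 0 0.015 0;0 0 0 0.01 0;0 0 0 0 0;0 0 0 0 0'; python3 -m jog '0 0 0 0.006 0;0 0 0 0.004 0;0 0 0 0 0;0 0 0 0 0'
```

```text
t: 6.73
tool_pos: [0.5199, -0.0336, 0.1433]
orientation: [2.295, 2.146, 0.0]
force: [-0.2, -0.3, -1.8]
opening: 0.0128
gripper_force: 35.0
t: 7.07
tool_pos: [0.5196, -0.0336, 0.1325]
orientation: [-2.294, -2.145, 0.001]
force: [0.3, -0.4, -2.6]
opening: 0.0131
gripper_force: 35.0
```

```bash
python3 -m jog '0 0 0 0.004 0;0 0 0 0.002 0;0 0 0 0 0;0 0 0 0 0'; python3 -m jog '0 0 0 0.002 0;0 0 0 0 0;0 0 0 0 0'
```

```text
t: 7.4
tool_pos: [0.5196, -0.0336, 0.1265]
orientation: [-2.295, -2.145, 0.001]
force: [-0.1, 0.2, -2.4]
opening: 0.0129
gripper_force: 35.0
t: 7.65
tool_pos: [0.5197, -0.0336, 0.1246]
orientation: [-2.295, -2.145, 0.0]
force: [-0.7, -0.5, -2.6]
opening: 0.0133
gripper_force: 35.0
```

Not in contact yet, so I lower about 1 mm per step.

```bash
python3 -m jog '0 0 0 0.001 0;0 0 0 0 0;0 0 0 0 0'; python3 -m jog '0 0 0 0.001 0;0 0 0 0 0;0 0 0 0 0'
```

```text
t: 7.9
tool_pos: [0.5199, -0.0336, 0.1242]
orientation: [2.295, 2.145, 0.0]
force: [-2.3, 0.8, 3.8]
opening: 0.013
gripper_force: 35.0
t: 8.15
tool_pos: [0.52, -0.0336, 0.1241]
orientation: [2.295, 2.145, 0.0]
force: [-7.0, 1.8, 14.1]
opening: 0.0132
gripper_force: 35.0
```

```bash
python3 -m jog '0 0 0 -0.001 0;0 0 0 0 0;0.25 0 0 0 0;0.4 0 0 0 0;0.5 0 0 0 0;0.5 0 0 0 0;0.5 0 0 0 0;0.5 0 0 0 0'; python3 -m jog '0.5 0 0 -0.02 0;0.5 0 0 -0.04 0;0.5 0 0 -0.04 0;0.5 0 0 -0.04 0;0.5 0 0 -0.03 0;0.5 0 0 0 0;0.5 0 0 0 0'
python3 - <<'E'
from h import *
im,K,P,s=snap("wrist","w5")
p=np.load("rest.npy")
print(s["tool_pos"])
c,S=np.cos(p[2]),np.sin(p[2])
for y in(-.1,-.045,0.,.06,.1):
    X=[p[0]-y*S,p[1]+y*c,.049];print(y,proj(K,P,X).round(1))
for n in((70,-45,75),):print(proj(K,P,[p[0]+.07*c+.045*S,p[1]+.07*S-.045*c,.075]))
a,_,_,_=snap("scene","s5");z=lambda x,f:cv2.resize(x,None,fx=f,fy=f,interpolation=2)
cv2.imwrite("pics/m5.png",np.hstack([im[60:360,200:600],z(a[180:270,280:400],3.333)])[:,:,::-1])
E
```

```text
t: 8.82
tool_pos: [0.5198, -0.0336, 0.1237]
orientation: [2.295, 2.145, 0.0]
force: [-0.4, 0.2, -0.3]
opening: 0.0452
gripper_force: 0.0
t: 9.4
tool_pos: [0.5211, -0.0338, 0.2965]
orientation: [2.292, 2.143, 0.005]
force: [-0.7, -0.0, -0.4]
opening: 0.0469
gripper_force: 0.0
[ 0.52106706 -0.03381515  0.29651863]
-0.1 [314.  275.7]
-0.045 [313.6 225.8]
0.0 [313.2 181.4]
0.06 [312.6 116.4]
0.1 [312.2  68.8]
[389.9512321  235.66934009]
```

View pics/m5.png

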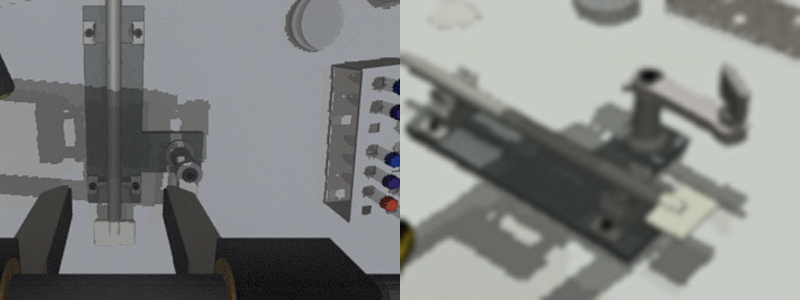

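The montage shows the shaft seated in both notches. Its axis is at column 313, as projected, with the blade flat and the keeper arm still open. I check the tall neighbours' positions before pushing the keeper.

```bash
python3 - <<'E'
from h import *
c,K,P=load("s5")
for n,u,v in(("washbase",478,225),("wash left",467,222),("redbase",442,216),("rack nearL",362,183),("rack nearR",418,198)):print(n,cast(K,P,u,v,0.).round(3))
# heights: vertical line over base
for n,u,v,t in(("rack R",418,198,(421,170)),("wash",478,225,(490,150))):
    B=cast(K,P,u,v,0.)
    for z in(.05,.08,.1,.15,.2):print(n,z,proj(K,P,[B[0],B[1],z]).round(0),t)
from plant import robot
s=robot.read_state();M=R.from_rotvec(s["orientation"]).as_matrix()
print(s["tool_pos"],"delta to prepush",M.T@(np.array([.6235,-.121,.139])-s["tool_pos"]),np.degrees(s["q"]).round(0))
E
```

```text
washbase [ 0.767 -0.329  0.   ]
wash left [ 0.762 -0.304  0.   ]
redbase [ 0.747 -0.244  0.   ]
rack nearL [ 0.748 -0.008  0.   ]
rack nearR [ 0.778 -0.164  0.   ]
rack R 0.05 [421. 183.] (421, 170)
rack R 0.08 [423. 173.] (421, 170)
rack R 0.1 [424. 167.] (421, 170)
rack R 0.15 [427. 150.] (421, 170)
rack R 0.2 [430. 132.] (421, 170)
wash 0.05 [483. 209.] (490, 150)
wash 0.08 [486. 200.] (490, 150)
wash 0.1 [488. 193.] (490, 150)
wash 0.15 [494. 175.] (490, 150)
wash 0.2 [500. 156.] (490, 150)
[ 0.51940642 -0.03354604  0.29271494] delta to prepush [-0.08028145  0.10991646  0.15357478] [-9. -5. 99. -0. 86. -5.]
```

```bash
python3 -m jog '0 -0.02 0.0275 0 0;0 -0.02 0.0275 0 0;0 -0.02 0.0275 0 0;0 -0.02 0.0275 0 0;0 0 0 0 3.5;0 0 0 0.02 0;0 0 0 0.02 0;0 0 0 0.02 0;0 0 0 0 0;0 0 0 0 0'
python3 - <<'E'
from h import *
im,K,P,s=snap("wrist","w6");M=R.from_rotvec(s["orientation"]).as_matrix()
print(s["tool_pos"],"delta to prepush",M.T@(np.array([.6235,-.121,.139])-s["tool_pos"]))
cv2.imwrite("pics/m6.png",im[:,:,::-1])
E
```

```text
t: 10.33
tool_pos: [0.6224, -0.1204, 0.2303]
orientation: [-2.355, -2.071, 0.006]
force: [-1.2, 0.4, 0.7]
opening: 0.0002
gripper_force: 0.0
[ 0.62242384 -0.12035672  0.23028003] delta to prepush [-0.00058353  0.00174336  0.09127013]
```

View pics/m6.png

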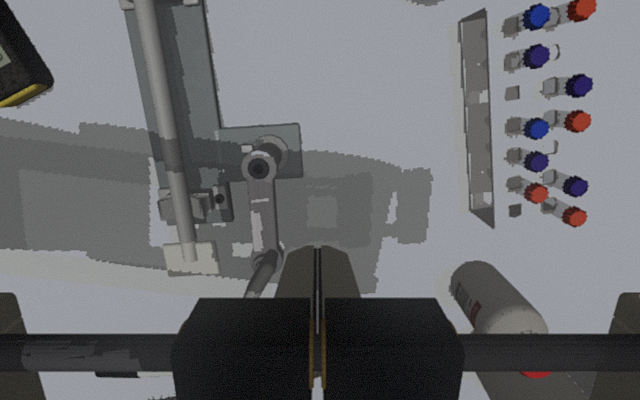

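The bar runs from its pivot bolt (258,168) to the screw end near (268,258). The finger tips at (318,250) are clear to its right, so the pushing pose is good. I check the pivot numerically, then descend.

```bash
python3 - <<'E'
from h import *
im,K,P=load("w6");p=cast(K,P,258,168,.075);q=cast(K,P,268,259,.072);print(p,q,np.linalg.norm((p-q)[:2]),np.degrees(np.arctan2(*(q-p)[[1,0]]))+3.6)
E
python3 -m jog '0 -0.0006 0.0017 0.035 0;0 0 0 0.035 0;0 0 0 0.015 0;0 0 0 0.0063 0;0 0 0 0 0;0 0 0 0 0'
python3 -m jog '0 0 -0.006 0 0;0 0 -0.006 0 0;0 0 0 0 0'
```

```text
[ 0.58681284 -0.08186447  0.075     ] [ 0.58148251 -0.15090232  0.072     ] 0.06924331937482428 -90.81498272415614
t: 10.88
tool_pos: [0.6268, -0.1219, 0.1444]
orientation: [2.358, 2.073, 0.002]
force: [-0.3, 0.7, 0.3]
opening: 0.0
gripper_force: 0.0
t: 11.13
tool_pos: [0.6136, -0.1202, 0.1441]
orientation: [2.358, 2.073, 0.001]
force: [-0.5, 0.5, -0.8]
opening: 0.0004
gripper_force: 0.0
```

```bash
python3 -m jog '0 0.002 0 0.005 0;0 0 -0.003 0 0;0 0 0 0 0'; python3 -m jog '0 -0.003 -0.0043 0 7;0 -0.003 -0.0043 0 7;0 -0.003 -0.0043 0 7;0 -0.003 -0.0043 0 7;0 -0.003 -0.0043 0 7;0 0 0 0 0'
python3 -c "
from h import *
im,K,P,s=snap('wrist','w7');M=R.from_rotvec(s['orientation']).as_matrix();print(M.T@(np.array([.5867,-.082,0])-s['tool_pos']),M[:2,0])
print(proj(K,P,[.5867,-.082,.075]))"
```

```text
t: 11.38
tool_pos: [0.6105, -0.1174, 0.137]
orientation: [-2.358, -2.074, 0.001]
force: [-0.8, -0.2, -0.1]
opening: 0.0001
gripper_force: 0.0
t: 11.88
tool_pos: [0.5863, -0.1248, 0.1377]
orientation: [2.877, 1.256, 0.002]
force: [2.2, -3.7, -1.4]
opening: 0.0007
gripper_force: 1.9
[ 0.03166947 -0.02917496  0.13762574] [0.68000926 0.73320352]
[248.42373393 218.47537949]
```

```bash
python3 -m jog '0 -0.0032 -0.0042 0 7;0 -0.0032 -0.0042 0 7;0 -0.0032 -0.0042 0 7;0 -0.0032 -0.0042 0 7;0 -0.0032 -0.0042 0 7;0 -0.0032 -0.0042 0 7;0 0 0 0 0'
python3 -c "
from h import *
im,K,P,s=snap('wrist','w8');M=R.from_rotvec(s['orientation']).as_matrix();print(M.T@(np.array([.5867,-.082,0])-s['tool_pos']),np.degrees(np.arctan2(M[1,0],M[0,0])))
print(proj(K,P,[.5867,-.082,.075]))"
```

```text
t: 12.52
tool_pos: [0.5573, -0.1128, 0.1378]
orientation: [3.136, 0.142, 0.001]
force: [-0.8, -5.2, -1.2]
opening: 0.0004
gripper_force: 2.3
[ 0.03198632 -0.0282717   0.13776733] 5.184296475031276
[251.16479651 217.97681381]
```

```bash
python3 -m jog '0 -0.0032 -0.0042 0 7;0 0 0 0 0;0 0 0 0 0'; python3 -m jog '0 -0.0008 -0.001 0 1.8;0 0 0 0 0;0 0 0 0 0';python3 -m jog '0 0 -0.001 0 0;0 0 0 0 0;0 0 0 0 0'
```

```text
t: 12.82
tool_pos: [0.5539, -0.1089, 0.1378]
orientation: [3.14, -0.037, 0.001]
force: [0.5, -5.1, 0.7]
opening: 0.0008
gripper_force: 2.6
t: 13.07
tool_pos: [0.5532, -0.1082, 0.1378]
orientation: [3.138, -0.086, 0.001]
force: [-0.4, -5.8, 0.3]
opening: 0.0004
gripper_force: 3.3
t: 13.32
tool_pos: [0.553, -0.1073, 0.1378]
orientation: [3.138, -0.086, -0.0]
force: [-0.9, -7.1, 1.0]
opening: 0.0006
gripper_force: 3.7
```

```bash
python3 -m jog '0 0 -0.001 0 0;0 0 0 0 0;0 0 0 0 0';python3 -m jog '0 0 -0.001 0 0;0 0 0 0 0;0 0 0 0 0'
python3 -c "
from h import *
im,K,P,s=snap('scene','s9');snap('side','d9');M=R.from_rotvec(s['orientation']).as_matrix();print(s['force'],M.T@(np.array([.5867,-.082,0])-s['tool_pos']),np.degrees(np.arctan2(M[1,0],M[0,0])))"
```

```text
t: 13.57
tool_pos: [0.5529, -0.1064, 0.1377]
orientation: [3.138, -0.086, -0.001]
force: [-2.4, -7.9, 1.9]
opening: 0.0005
gripper_force: 3.9
t: 13.82
tool_pos: [0.5528, -0.1055, 0.1377]
orientation: [3.138, -0.086, -0.002]
force: [-3.6, -7.5, 2.7]
opening: 0.0006
gripper_force: 4.2
[-3.58203484 -7.4824464   2.72509406] [ 0.03272777 -0.0256582   0.13759388] -3.125878764261594
```

```bash
python3 -m jog '0 0 -0.001 0 0;0 0 0 0 0;0 0 0 0 0';python3 -m jog '0 0 -0.001 0 0;0 0 0 0 0;0 0 0 0 0';python3 -m jog '0 0 -0.001 0 0;0 0 0 0 0;0 0 0 0 0'|grep -E 'tool|force'
```

```text
t: 14.17
tool_pos: [0.5526, -0.1046, 0.1377]
orientation: [3.138, -0.086, -0.003]
force: [-5.3, -9.1, 3.4]
opening: 0.0007
gripper_force: 4.7
t: 14.42
tool_pos: [0.5526, -0.104, 0.1377]
orientation: [3.137, -0.086, -0.003]
force: [-6.1, -11.0, 4.4]
opening: 0.0004
gripper_force: 5.7
tool_pos: [0.5526, -0.1039, 0.1377]
force: [-6.4, -14.1, 4.1]
gripper_force: 7.7
```

The arm is at its stop: position has stalled while force climbs to 14 N. I retreat, rise, and look at the screw head with the wrist camera.

```bash
python3 -m jog '0 0 0.006 0 0;0 0 0.01 0 0;0.5 0 0 -0.035 0;0.5 0 0 -0.04 0;0.5 0 0 -0.04 0;0.5 0 0 -0.04 0;0.7 -0.029 -0.016 0 0;0.8 -0.029 -0.016 0 0;0.8 -0.028 -0.015 0 0;0.8 0 0 0 0'
python3 -m jog '0.8 0 0 0 0;0.8 0 0 0 0' >/dev/null
cat > head.py <<'E'
from h import *
import sys
def segs(fn,axis=(.5168,-.0776),z=.111):
    im,K,P=load(fn);g=cv2.cvtColor(im,cv2.COLOR_RGB2GRAY)
    out=[]
    for x1,y1,x2,y2 in cv2.createLineSegmentDetector().detect(g)[0][:,0]:
        a=cast(K,P,x1,y1,z)[:2];b=cast(K,P,x2,y2,z)[:2];L=np.linalg.norm(a-b);m=(a+b)/2-axis
        if L>.010 and np.linalg.norm(m)<.045:
            out.append((L*1e3,*(m*1e3),np.degrees(np.arctan2(*(b-a)[[1,0]]))%180))
            mid=[int((y1+y2)/2),int((x1+x2)/2)]
    return np.array(sorted(out,reverse=True))
if __name__=="__main__":
    im,K,P,s=snap("wrist",sys.argv[1]);M=R.from_rotvec(s["orientation"]).as_matrix()
    print(s["t"],s["tool_pos"],"yaw",np.degrees(np.arctan2(M[1,0],M[0,0])),np.degrees(s["q"][[0,5]]))
    print("px",proj(K,P,[.5168,-.0776,.111]))
    np.set_printoptions(suppress=True,precision=1);print(segs(sys.argv[1])[:22])
E
python3 head.py w10
```

```text
t: 15.5
tool_pos: [0.4655, -0.0631, 0.2916]
orientation: [-3.139, 0.083, 0.005]
force: [-1.1, -0.1, 0.2]
opening: 0.0491
gripper_force: 0.0
15.6667 [ 0.46962325 -0.06550946  0.29287127] yaw -3.1182537708816733 [-14.14619728  78.97148562]
px [330.13313568 142.19123895]
[[ 39.2  38.2  -8.6 176.5]
 [ 35.7  40.7   5.9 175.7]
 [ 27.7   2.    3.2 145.3]
 [ 25.6  30.8 -28.6  86. ]
 [ 21.4 -12.3  -7.8  84.8]
 [ 18.9   7.    3.  143.7]
 [ 17.2  17.9  39.9  89.7]
 [ 13.3  29.2 -25.   84.7]
 [ 12.9  -6.6 -40.5 176.2]
 [ 12.6  18.4 -27.1  93.5]
 [ 11.1 -14.1 -33.2  87.6]
 [ 11.    4.4  18.6  83.4]
 [ 10.1   2.7 -16.5  91.1]]
```

Bar edges lie at 176°, so the keeper is at its stop. The spade's long edges are at about 145°. I turn the tool to that yaw by the long way, so the last joint has room to tighten, and look once more.

```bash
python3 -m jog '0.6 0.03 0.012 0 0;0.6 0.03 0.012 0 0;0.6 0.03 0.012 0 0;0.6 0 0 0 -7;0.6 0 0 0 -7;0.6 0 0 0 -7;0.6 0 0 0 -7;0.6 0 0 0 -7;0.6 0 0 0 -7;0.6 0 0 0 -7' >/dev/null
python3 -m jog '0.6 0 0 0 -7;0.6 0 0 0 -7;0.6 0 0 0 -7;0.6 0 0 0 -7;0.6 0 0 0 -7;0.6 0 0 0 -7;0.6 0 0 0 -7;0.6 0 0 0 -7;0.6 0 0 0 -7;0.6 0 0 0 -7' >/dev/null
python3 -m jog '0.6 0 0 0 -7;0.6 0 0 0 -7;0.6 0 0 0 -7;0.6 0 0 0 -7;0.6 0 0 0 -0.8;0.6 0 0 0 0;0.6 0 0 0 0;0.6 0 0 0 0'
python3 head.py w11
```

```text
t: 18.05
tool_pos: [0.5573, -0.1064, 0.2923]
orientation: [-0.958, -2.992, -0.0]
force: [0.2, -0.1, 0.5]
opening: 0.056
gripper_force: 0.0
18.05 [ 0.55732451 -0.1064389   0.2922626 ] yaw 144.4708527191276 [-15.99027067 -70.46123405]
px [316.40492577 137.96436942]
[[ 52.4  -0.6  42.9  85.8]
 [ 46.5  36.1 -14.2 176.3]
 [ 37.6 -12.1 -25.8  86.7]
 [ 36.8 -30.4   0.1  86. ]
 [ 30.7  29.2  -7.  176.6]
 [ 28.5  34.5   7.2 176.5]
 [ 26.9  -4.6 -22.7  88.1]
 [ 16.7 -11.6  25.6  89.6]
 [ 15.2 -22.7 -20.2  87.9]
 [ 14.9  13.9   9.9 174.7]
 [ 14.8 -24.4 -36.9 176.4]
 [ 13.8   9.   -1.1 143.2]
 [ 13.5   1.2  23.1  86.3]
 [ 13.    3.6 -38.7 175. ]
 [ 12.4 -32.3 -27.4  88.1]
 [ 11.7  24.6  20.1 173.4]
 [ 11.2  -8.5 -40.2  56. ]
 [ 10.1  -2.  -23.6  86.1]]
```

```bash
python3 -m jog '0.6 0.025 0 0.03 0;0.6 0.0247 0 0.03 0;0.6 0 0 0.03 0;0.6 0 0 0.025 0;0.6 0 0 0.01 0;0.6 0 0 0 0;0.6 0 0 0 0'
python3 -m jog '0 0 0 0 0;0 0 0 0 0;0 0 0 0 0;0 0 0 0 0;0 0 0 0 0;0 0 0 0 0;0 0 0 0 0;0 0 0 0 0' 20
```

```text
t: 18.68
tool_pos: [0.5169, -0.0776, 0.1681]
orientation: [-0.955, -2.993, 0.0]
force: [0.1, 0.5, 0.4]
opening: 0.0558
gripper_force: 0.0
t: 19.35
tool_pos: [0.5163, -0.0778, 0.1674]
orientation: [-0.954, -2.993, 0.002]
force: [-1.2, -2.9, 2.5]
opening: 0.0092
gripper_force: 20.0
```

```bash
python3 -m jog '0 0 0 0.0002 7;0 0 0 0.0002 7;0 0 0 0.0002 7;0 0 0 0.0002 7;0 0 0 0.0002 7;0 0 0 0 0'
T='from plant import robot;s=robot.read_state();print("Tz",s["wrist_torque"].round(2),s["q"][5].round(2))'
python3 -c "$T"
python3 -m jog '0 0 0 0.0002 7;0 0 0 0.0002 7;0 0 0 0.0002 7;0 0 0 0.0002 7;0 0 0 0.0002 7;0 0 0 0.0002 7;0 0 0 0.0002 7;0 0 0 0.0002 7;0 0 0 0.0002 7;0 0 0 0 0'
python3 -c "$T"
```

```text
t: 19.85
tool_pos: [0.5163, -0.0779, 0.1664]
orientation: [-1.818, -2.562, 0.002]
force: [-3.2, -2.6, 3.0]
opening: 0.0085
gripper_force: 20.0
Tz [-0.6   0.59 -0.08] -0.58
t: 20.68
tool_pos: [0.5161, -0.0779, 0.1647]
orientation: [2.887, 1.239, -0.002]
force: [-3.9, -2.3, 4.2]
opening: 0.0089
gripper_force: 20.0
Tz [-0.62  0.85 -0.04] 0.51
```

```bash
T='from plant import robot;s=robot.read_state();print("T",s["wrist_torque"].round(2),s["force"].round(1),s["tool_pos"].round(4),s["q"][5].round(3))'
python3 -m jog '0 0 0 0.0002 7;0 0 0 0.0002 7;0 0 0 0.0002 7;0 0 0 0.0002 6;0 0 0 0 0' >/dev/null;python3 -c "$T"
python3 -m jog '0 0 0 0.0001 4;0 0 0 0 0' >/dev/null;python3 -c "$T"
python3 -m jog '0 0 0 0.0001 4;0 0 0 0 0' >/dev/null;python3 -c "$T"
python3 -m jog '0 0 0 0.0001 4;0 0 0 0 0' >/dev/null;python3 -c "$T"
```

```text
T [-0.5   1.1  -0.06] [-4.9 -3.1  3.7] [ 0.5161 -0.0778  0.164 ] 0.983
T [-0.51  1.05 -0.08] [-4.8 -2.5  5.3] [ 0.5161 -0.0779  0.1639] 1.05
T [-0.48  1.05 -0.07] [-4.2 -2.9  4.8] [ 0.5161 -0.0778  0.1638] 1.12
T [-0.49  1.09 -0.06] [-5.1 -2.2  5.2] [ 0.5161 -0.0778  0.1637] 1.19
```

```bash
T='from plant import robot;s=robot.read_state();print("T",s["wrist_torque"].round(2),s["force"].round(1),s["tool_pos"].round(4),s["q"][5].round(3))'
python3 -m jog '0 0 0 0.0001 4;0 0 0 0 0' >/dev/null;python3 -c "$T"
python3 -m jog '0 0 0 0.0001 4;0 0 0 0 0' >/dev/null;python3 -c "$T"
python3 -m jog '0 0 0 0.0001 4;0 0 0 0 0' >/dev/null;python3 -c "$T"
```

```text
T [-0.48  1.07 -0.08] [-5.  -1.9  4.7] [ 0.5161 -0.0778  0.1636] 1.259
T [-0.5   1.16 -0.05] [-5.2 -2.6  5. ] [ 0.5161 -0.0778  0.1635] 1.329
T [-0.43  1.09  0.1 ] [-5.8 -2.   5. ] [ 0.5161 -0.0778  0.1634] 1.399
```

```bash
T='from plant import robot;s=robot.read_state();print("T",s["wrist_torque"].round(2),s["force"].round(1),s["tool_pos"].round(4),s["q"][5].round(3),s["opening"])'
python3 -m jog '0 0 0 0 2;0 0 0 0 0' >/dev/null;python3 -c "$T"
python3 -m jog '0 0 0 0 2;0 0 0 0 0;0 0 0 0 0' >/dev/null;python3 -c "$T"
```

```text
T [-0.37  1.08  0.34] [-4.2 -2.3  4.5] [ 0.5161 -0.0778  0.1634] 1.432 0.00903221014643779
T [-0.45  1.07  0.39] [-4.2 -2.   4.5] [ 0.5161 -0.0777  0.1634] 1.465 0.009257266962756564
```

Seated: torque jumped to 0.39 N m. I hold briefly, then back off about 93° (a quarter turn plus the overdrive).

```bash
T='from plant import robot;s=robot.read_state();print("T",s["t"],s["wrist_torque"].round(2),s["force"].round(1),s["tool_pos"].round(4),s["q"][5].round(3),s["opening"],s["gripper_force"])'
python3 -m jog '0 0 0 0 0;0 0 0 0 0;0 0 0 0 0;0 0 0 0 0' >/dev/null;python3 -c "$T"
python3 -m jog '0 0 0 -0.0002 -7;0 0 0 -0.0002 -7;0 0 0 -0.0002 -7;0 0 0 -0.0002 -7;0 0 0 -0.0002 -7;0 0 0 -0.0002 -7;0 0 0 0 0' >/dev/null;python3 -c "$T"
python3 -m jog '0 0 0 -0.0002 -7;0 0 0 -0.0002 -7;0 0 0 -0.0002 -7;0 0 0 -0.0002 -7;0 0 0 -0.0002 -7;0 0 0 -0.0002 -7;0 0 0 -0.0002 -7;0 0 0 0 -2;0 0 0 0 0;0 0 0 0 0' >/dev/null;python3 -c "$T"
```

```text
T 22.85 [-0.44  1.03  0.38] [-4.7 -2.4  5.2] [ 0.5161 -0.0778  0.1634] 1.465 0.009126877234216634 20.750810847384855
T 23.4333 [-0.59  0.94  0.04] [-4.3 -2.9  3.6] [ 0.5161 -0.0778  0.1644] 0.726 0.009058342565676364 19.96251493692398
T 24.2667 [-0.65  0.77  0.08] [-3.2 -3.   2.9] [ 0.5162 -0.0779  0.1658] -0.154 0.0087152591737213 19.96383637189865
```

```bash
python3 - <<'E'
from h import *
p=np.load("rest.npy");c,S=np.cos(p[2]),np.sin(p[2])
W=lambda x,y,z:[p[0]+x*c-y*S,p[1]+x*S+y*c,z]
b,K,P=load("s5");a,_,_,s=snap("scene","s12")
u=[proj(K,P,W(*q)) for q in((-.022,-.110,.045),(.022,-.110,.045),(.022,-.14,.045),(-.022,-.14,.045))]
print(np.round(u))
x0,y0=np.min(u,0).astype(int)-8;x1,y1=np.max(u,0).astype(int)+8
for im in(b,a):
    r=im[y0:y1,x0:x1].astype(int);m=(r[:,:,0]-r[:,:,2]>12)&(r.sum(2)>380)
    ys,xs=np.nonzero(m);print(m.sum(),xs.mean()+x0 if len(xs) else 0,ys.mean()+y0 if len(ys) else 0)
E
```

```text
[[354. 244.]
 [366. 233.]
 [377. 239.]
 [366. 250.]]
173 363.95375722543355 243.07514450867052
0 0 0
```

```bash
python3 - <<'E'
from h import *
for f in("s5","s12","s9"):
    im,_,_=load(f);r=im[222:262,345:388].astype(float)
    m=((r[:,:,0]/(r[:,:,2]+1)>1.08)&(r.sum(2)>150)).astype(np.uint8)
    n,l,st,ce=cv2.connectedComponentsWithStats(m);k=1+np.argmax(st[1:,4]);print(f,st[k],ce[k]+[345,222],im[243,364])
E
```

```text
s5 [10 15 17 15 98] [362.66326531 242.81632653] [160 162 147]
s12 [  9  14  20  15 179] [363.39664804 243.27374302] [112 112 102]
s9 [  9  15  20  15 180] [363.50555556 243.29444444] [107 107  97]
```

The blade hasn't moved; its centroid is the same as before tightening. Handing in.

```bash
python3 -c "
from plant import robot
print(robot.close_job())"
```

```text
the job is handed in; nothing more can be done
None
```

I handed the job in at about 24 s with every step carried out; no verdict came back. The shaft is in both notches, the keeper is at its stop, and the thumbscrew was seated, then backed off about a quarter turn and is still gripped at 20 N. I judged the keeper stop and the screw seating from force and torque, and did not re-measure the bystanders at the end.

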